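# Free the sliding cover of a washing-machine detergent drawer

## Robot

A 6-joint arm with a two-finger parallel gripper is mounted at the origin on the work surface. World frame = base frame: x ahead of the robot, y to its left, z up, the work surface at z = 0. Lengths are in m, angles in rad, forces in N, time in s.
With the tool pointing down it reaches from about 0.275 to 1 m from the base axis. Payload 8.4 kg.
Tool frame: the origin (TCP) lies on the centre line of the jaws, within the pads' length; the fingertips stand 17 mm ahead of it and the grasp point (between the pads) lies 2 mm behind it (bot.tcp_to_tips is the y of the fingertips in the tool frame, in m); y points along the fingers, z is the direction in which the jaws open and shut, and the axes are right-handed (so a half turn about y gives the same grasp; the last joint's range is limited). The gripper opens to 85 mm and grips with 20 to 120 N. Pads are 22 mm wide; open, the fingers measure 114 mm over their backs; the gripper's body (76 mm by 85 mm) begins 54 mm behind the grasp point. The pads swing forward as they close: fully open they stand 13 mm farther back than shut.
Start: joints at [-1.149, 0.353, 1.633, -0, 1.155, -0.002], TCP at [0.257, -0.57, 0.248] pointing down, gripper open.
Joint ranges: [-2.63, 2.63], [-0.92, 2.1], [0.06, 2.66], [-1.3, 4.44], [0, 2.69], [-3.02, 3.02]. Speed limits (rad/s): [2.22, 2.22, 2.79, 3.14, 3.14, 3.14].

## Interface

Orientations are given as a unit quaternion [x, y, z, w].
In Python, from workcell import bot, hand, kinematics, get_obs, vision, hand_in gives the robot as it stands. The module is installed in compiled form; this text tells all that it offers. Calls block until the motion is done:
- bot.reach(position, orientation): joint-space move of the TCP to a pose.
- bot.servo_line(position, ori=None, velocity=0.15): straight line of the TCP; ori=None keeps the orientation; velocity is the mean speed in m/s.
- bot.goto_joints(angles): joint-space move.
- hand.move_gripper(opening, strength=None): finger opening in m; strength is the grip in N (None keeps the last); returns when the fingers have stopped.
- bot.dwell(seconds).
- kinematics.solve_ik(position, orientation): joint angles nearest the present ones, or None.
- get_obs(): the state.
- vision.read_camera(name): name is "side" or "top"; returns a dict with "frame" (384x512x3 uint8, red, green, blue), "intrinsics" (3x3 intrinsics, pixels), "dist" ([k1, k2, p1, p2, k3] as OpenCV has them; the pictures are not rectified), "view" (4x4, takes a point from world to camera coordinates). Camera axes: x right, y down, z forward; pixel columns grow to the right and rows downward; lengths in m; the calibration is good to about 2 mm. A picture is of the moment at which its call begins. There is no depth.
A pose or a line that the arm cannot do raises bot.IKError and nothing moves.
- hand_in(): hands the job in, once; it reports no verdict.
The state is a dict: "time_s": time; "joint_pos": joint angles; "joint_vel": joint speeds; "joint_efforts": joint torques, N m; "position": TCP position; "orientation": TCP orientation; "wrist_force": force on the tool from outside, world axes, zero at the start; "ft_torque": the same for the moment, N m; "gripper_width": finger opening in m.
Only numpy, scipy, OpenCV 4.12 (cv2) and the standard library are available. Lean on these libraries where they do the work, as an engineer would, in place of code of your own. Each camera call takes 0.05 s, during which the arm holds its last target. There are 200 camera calls.

## Task

The detergent drawer has to be opened for cleaning: tip up the front end of the blue sliding cover (pressing down on the pad behind its ridge does this) and push it out over the stop lip and clear of the grooves, until it lies wholly and flat on the grey draining rack at the end of the drawer. Slide it, do not carry it through the air, do not force it, and leave the bottle, scoop, jar and screwdriver where they are.

Things in the scene. Friction and masses are not known exactly. Their poses are not given: they have to be found in the camera images.
- drawer: White detergent drawer fixed to the bench, grey draining rack joined to its end, 345 mm long in all. Origin on the bench; x = way the cover slides out, to the rack; y across, compartment and rack centred on y = 0; z up. Compartment: inside x -161 mm to the lip, 84 mm wide, walls 57 mm high; front panel 60 mm high behind it to x -180. Open side compartment at y -46 to -109, no higher than 60.
- groove_end (a point): Middle between the rear ends of the two groove floors the cover lies on, at floor height: 45 mm above the bench, drawer x = -100 mm. From here the floors run forward to the lip. Behind it there is no floor: the cover's rear can dip there, the cover rocking on these ends so that its front rises. Axes as the drawer's.
- plunger (a point): Small spring plunger under the cover's rear, drawer x = -137 mm, resting 0.5 mm below the cover; resists the dip with about 1.2 N per mm of its travel, 8 mm at most (point: its top at rest). Axes as the drawer's.
- rail_end (a point): Front end of the two overhanging rails, midway between them, on their underside: 54 mm above the bench, drawer x = -83 mm. From here back to x = -161 mm they overhang the cover's edges by about 6 mm each, tops 57 mm above the bench, 68 mm free between them. They let the cover rock (5 mm play) and slide, not be lifted out. Axes as the drawer's.
- stop_lip (a point): Stop lip across the compartment's mouth, 4 mm thick. Point over its middle (drawer x = -11 mm), 4 mm above the groove floors. The lip is adjustable: its top stands 0 to 3 mm above this point (4 to 7 mm above the floors); how much is not told. It stays as set; the cover's front end must rise over it. Axes as the drawer's.
- rack_center (a point): Middle of the top of the draining rack, a flat grey plate 172 mm (x) by 116 mm (y) whose top is 2 mm above the groove floors (47 mm above the bench) and starts just beyond the lip. Axes as the drawer's.
- cover: Blue sliding cover, loose plate 136 mm (x) by 80 (y) by 4 thick, about 0.1 to 0.2 kg. Origin: middle of its underside; x to its front end, z up. Across it stands a ridge 44 mm wide (y), 6 thick, 18 high above the plate, from x = -38 to -32 mm. At the start it lies level on the groove floors, front end 2 to 8 mm short of the lip.
- cover_pad (a point): On the cover's top face, middle of the pale pad behind the ridge: 53 mm behind the cover's middle, 15 mm behind the ridge's rear face, 15 mm ahead of the cover's rear edge. Pressing here or between here and the ridge, 2 to 5 mm down, tips the front end up. Axes as the cover's.
- cover_front (a point): Middle of the lower edge of the cover's front end. While this end is pushed hard against the lip it binds there and will not rise: keep the cover a few mm back from the lip while tipping it (it can slide back until its rear edge is 161 mm behind the drawer's origin), then push.
- cover_rear (a point): Middle of the lower edge of the cover's rear end.
- cleaner_center (a point): Bystander: white bottle with a green label, 60 mm diameter, 150 mm tall, standing; point half-way up.
- scoop_center (a point): Bystander: orange measuring cup, 68 mm diameter, 70 mm tall, standing; point half-way up.
- jar_center (a point): Bystander: amber glass jar, 70 mm diameter, 85 mm tall, standing; point half-way up.
- driver_grip (a point): Bystander: screwdriver with red handle, about 200 mm long, lying on the bench to the right of the drawer; point in its handle.
Mind the look-alikes: they are no part of the job. There is more than one size of the cover; the one meant has the size given above.

How it is judged:
On the way, in this order (a step that is already met when the one before it is completed fails the run):
1. the cover's front end is over the stop lip while its rear end is still in the grooves, under the rails (x of cover_front in the frame of stop_lip above 0.004 m and z of cover_front in the frame of stop_lip above 0 m and x of cover_rear in the frame of stop_lip below -0.076 m and z of cover_rear in the frame of stop_lip below 0.003 m), for 0.1 s.
2. the cover's rear end has slid past the lip (x of cover_rear in the frame of stop_lip above 0.002 m and z of cover_rear in the frame of stop_lip below 0.03 m), for 0.1 s.
At the end, for the whole second after the job is handed in: The cover lies flat (tilt under 0.03 rad), right way up and at rest on the draining rack, wholly past the lip: its middle within 22 mm of the rack's middle lengthwise (24 mm on the far side) and 22 mm crosswise, in line with the drawer within 0.25 rad (x of cover in the frame of rack_center between -0.022 and 0.024 m and y of cover in the frame of rack_center between -0.022 and 0.022 m and z of cover in the frame of rack_center between -0.002 and 0.003 m and angle between cover's own z axis and vertical below 0.03 rad and angle between the x axis of cover and the x axis of drawer, either way round below 0.25 rad and linear speed of cover below 0.01 m/s); the robot touches nothing.
It fails at once if the cover is forced: more than 30 N between it and the fingers (contact force between cover and the fingers above 30 N).
It fails at once if the cover is carried through the air: its middle more than 40 mm above the rack (z of cover in the frame of rack_center above 0.04 m).
It fails at once if a bystander is moved by more than 20 mm (distance of any of cleaner_center, scoop_center, jar_center, driver_grip from where it was at the start of the episode above 0.02 m).
It also fails if it takes over 64 s, if anything falls off the work surface, if the arm or the gripper's body presses on something with over 40 N, if the wrist force passes 120 N, or if a joint passes its speed limit or range.

## Working session

There is one attempt and no reset: what is moved stays moved. The work goes in short steps, each a Python script; the robot and the scene stay as the last script left them, time stands still between calls to the robot, and variables do not carry over. Pictures are saved under pics/ and viewed, about 8 in all and at most 12, crops included, and the job is handed in when it is done.

```bash
mkdir -p pics
python3 - <<'E'
from workcell import bot,hand,kinematics,get_obs,vision
import cv2,numpy as np,pickle
d={}
for n in("side","top"):
    r=vision.read_camera(n);d[n]=r
    cv2.imwrite(f"pics/{n}0.png",r["frame"][:,:,::-1])
    print(n,r["intrinsics"],r["dist"],r["view"])
pickle.dump(d,open("c0.pkl","wb"))
o=get_obs();print(o);print(bot.tcp_to_tips)
E
```

```text
side [[441.30492383   0.         261.0150758 ]
 [  0.         441.30492383 191.83016593]
 [  0.           0.           1.        ]] [-0.09796185  0.          0.          0.          0.        ] [[-0.8517958  -0.52368951  0.01390002  0.43807304]
 [-0.41241885  0.65397739 -0.63421153  0.27713741]
 [ 0.32303963 -0.54595135 -0.77303462  1.21355828]
 [ 0.          0.          0.          1.        ]]
top [[352.22891334   0.         250.25910464]
 [  0.         352.22891334 196.5612933 ]
 [  0.           0.           1.        ]] [-0.06390854  0.          0.          0.          0.        ] [[ 0.02079571 -0.99964802 -0.01647334 -0.00390872]
 [-0.99659678 -0.01941205 -0.08011257  0.53686349]
 [ 0.07976459  0.01808328 -0.99664969  0.99252628]
 [ 0.          0.          0.          1.        ]]
{'time_s': 0.1, 'joint_pos': array([-1.14939084e+00,  3.53581297e-01,  1.63406077e+00, -3.26814976e-06,
        1.15520261e+00, -2.38854546e-03]), 'joint_vel': array([ 0.00160764, -0.00026847, -0.00057463,  0.00044029,  0.00162952,
       -0.00059404]), 'joint_efforts': array([ 1.37404320e-03, -6.06351614e+01, -3.42822039e+01,  4.55874749e-05,
        3.94728006e-03, -2.89328557e-05]), 'position': array([ 0.25685245, -0.56933489,  0.24763481]), 'orientation': array([-0.14880859,  0.69172395, -0.69085843,  0.1486224 ]), 'wrist_force': array([ 0.62509602, -0.93249936, -0.82120875]), 'ft_torque': array([ 0.01629827, -0.02171701, -0.01574808]), 'gripper_width': 0.0850317894758629}
0.017
```

View pics/top0.png

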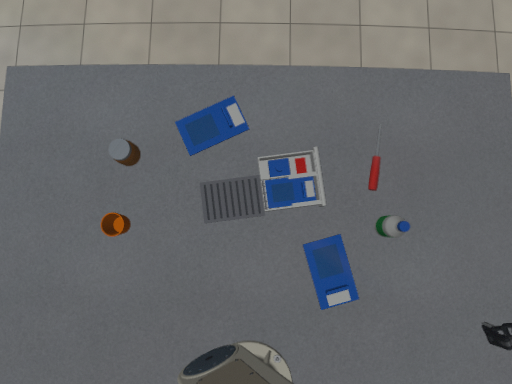

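View pics/side0.png

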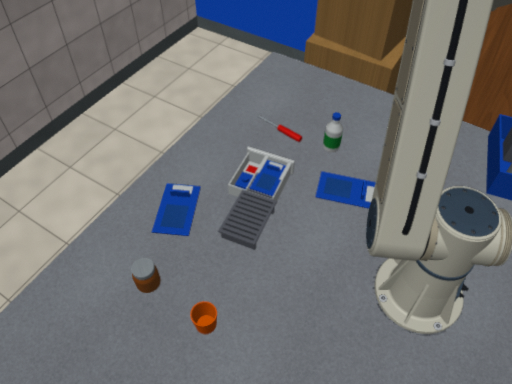

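The top view shows the drawer at about (291,180), with the rack at its left (233,200). There are four blue candidates:
- (291,191), in the compartment beside the rack
- (280,168), a small one in the side compartment
- (212,126), loose on the bench
- (331,271), loose on the bench

The one at (291,191) fits: it lies in the main compartment in line with the rack. Next I'll enlarge it and measure.

```bash
cat > h.py <<'E'
import cv2,numpy as np
def ray(r,px):
    u=cv2.undistortPoints(np.array([[px]],float),r["intrinsics"],np.array(r["dist"]))[0,0]
    V=r["view"];R=V[:3,:3];c=-R.T@V[:3,3];return c,R.T@np.array([u[0],u[1],1])
def onz(r,px,z):
    c,d=ray(r,px);return c+d*(z-c[2])/d[2]
def proj(r,P):
    V=r["view"];return cv2.projectPoints(np.array(P,float).reshape(-1,1,3),cv2.Rodrigues(V[:3,:3])[0],V[:3,3],r["intrinsics"],np.array(r["dist"]))[0].reshape(-1,2)
E
python3 - <<'E'
import pickle,cv2,numpy as np
from h import *
d=pickle.load(open("c0.pkl","rb"))
r=d["top"];f=r["frame"].astype(int)
m=((f[:,:,2]>90)&(f[:,:,0]<60)).astype(np.uint8)
m=((f[:,:,2]-f[:,:,0]>50)).astype(np.uint8)
for nm,mask,z in(("blue",m,.049),("rack",(f.max(2)<75).astype(np.uint8),.047),("white",(f.min(2)>150).astype(np.uint8),.057)):
    cs,_=cv2.findContours(mask,cv2.RETR_EXTERNAL,cv2.CHAIN_APPROX_NONE)
    for c in cs:
        if cv2.contourArea(c)<80: continue
        b=cv2.minAreaRect(c)
        if not(150<b[0][0]<380 and 90<b[0][1]<320):continue
        P=np.array([onz(r,p,z) for p in cv2.boxPoints(b)])
        print(nm,np.round(b[0],1),np.round(b[1],1),b[2],"W",P[:,:2].round(4).tolist(),"c",P.mean(0).round(4),np.linalg.norm(P[1]-P[0]),np.linalg.norm(P[2]-P[1]))
a=cv2.resize(r["frame"][140:230,190:335],None,fx=5.2,fy=5.2,interpolation=cv2.INTER_CUBIC)
cv2.imwrite("pics/crop1.png",a[:,:,::-1])
E
```

```text
blue [330.5 271.5] [67.9 39.7] 73.73979187011719 W [[0.4043, -0.1395], [0.4369, -0.2453], [0.2588, -0.2992], [0.2269, -0.1942]] c [ 0.3317 -0.2195  0.049 ] 0.11069781890355007 0.18614442534705955
blue [290.3 190.8] [28.2 48.4] 82.40535736083984 W [[0.5821, -0.0325], [0.6028, -0.1671], [0.5241, -0.178], [0.5037, -0.0443]] c [ 0.5532 -0.1055  0.049 ] 0.1361541408426469 0.07940951750686755
blue [278.7 167.1] [16.4 20.2] 82.40535736083984 W [[0.6383, -0.0405], [0.6469, -0.0968], [0.6007, -0.1034], [0.5921, -0.0474]] c [ 0.6195 -0.0721  0.049 ] 0.05695952272493116 0.04666210368597131
blue [211.6 125.1] [37.  65.3] 65.77225494384766 W [[0.7465, 0.2296], [0.828, 0.06], [0.7289, 0.0141], [0.6486, 0.1818]] c [0.738  0.1214 0.049 ] 0.18811959505183753 0.10918252872303422
```

View pics/crop1.png

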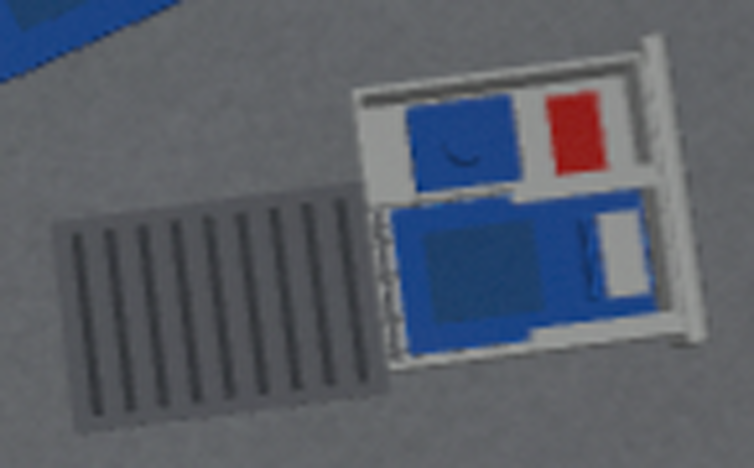

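Run:
```python
import pickle,cv2,numpy as np
from h import *
d=pickle.load(open("c0.pkl","rb"));r=d["top"]
crop=np.array([[53,222],[358,183],[387,392],[80,432]],float)
px=crop/5.2+[190,140]-0.5+0.5/5.2
W=np.array([onz(r,p,.047)[:2] for p in px])
print(W.round(4),[np.linalg.norm(W[i]-W[i-1]).round(4) for i in range(4)])
L=np.array([[165,-58],[-7,-58],[-7,58],[165,58]])/1000
# rigid fit
def fit(L,W):
    a=L-L.mean(0);b=W-W.mean(0)
    th=np.arctan2((a[:,0]*b[:,1]-a[:,1]*b[:,0]).sum(),(a*b).sum())
    R=np.array([[np.cos(th),-np.sin(th)],[np.sin(th),np.cos(th)]]);return th,R,W.mean(0)-R@L.mean(0)
th,R,t=fit(L,W);print(np.degrees(th),t,"res mm",((L@R.T+t-W)*1000).round(1).tolist())
C=np.array([[.5821,-.0325],[.6028,-.1671],[.5241,-.178],[.5037,-.0443]])
c=(C.mean(0)-t)@R;print("cover in drawer",c, "corners",((C-t)@R).round(4).tolist())
# drawer outer corners, z .057/.060
for p,z in(((395,370),.057),((705,340),.06),((655,35),.06),((357,92),.057),((668,0),.06)):
    print(p,((onz(r,np.array(p)/5.2+[190,140]-.4,z)[:2]-t)@R).round(4))
from workcell import get_obs
from scipy.spatial.transform import Rotation as Ro
print(Ro.from_quat(get_obs()["orientation"]).as_matrix().round(3))
for k,v in(("pad",(622,253)),("ridge rear? boundary",(597,256))): print(k,((onz(r,np.array(v)/5.2+[190,140]-.4,.049)[:2]-t)@R).round(4))
np.savez("pose.npz",th=th,t=t)
```

```text
[[ 0.5725  0.1499]
 [ 0.5968 -0.0154]
 [ 0.4839 -0.0331]
 [ 0.459   0.1317]] [np.float64(0.1149), np.float64(0.1671), np.float64(0.1143), np.float64(0.1666)]
98.66262429499344 [ 0.53995805 -0.01980937] res mm [[-0.0, 2.1], [1.5, -2.6], [-0.3, -2.4], [-1.2, 2.9]]
cover in drawer [-0.08667907 -0.00016357] corners [[-0.0189, -0.0397], [-0.1551, -0.0399], [-0.154, 0.0395], [-0.0188, 0.0395]]
(395, 370) [-0.0102  0.0466]
(705, 340) [-0.1755  0.0525]
(655, 35) [-0.1732 -0.1138]
(357, 92) [-0.0099 -0.1046]
(668, 0) [-0.183  -0.1319]
[[-0.912 -0.001  0.411]
 [-0.411  0.001 -0.912]
 [-0.    -1.    -0.001]]
pad [-1.402e-01 -1.000e-04]
ridge rear? boundary [-0.1266 -0.0003]
```

```bash
cat >> h.py <<'E'
from workcell import bot,hand,kinematics,get_obs,vision
from scipy.spatial.transform import Rotation as Ro
q=np.load("pose.npz");th=float(q["th"]);t=q["t"]
ex=np.array([np.cos(th),np.sin(th),0]);ey=np.array([-np.sin(th),np.cos(th),0])
Z=-ey;Y=np.array([0,0,-1.]);ORI=Ro.from_matrix(np.c_[np.cross(Y,Z),Y,Z]).as_quat()
def W(x,y,ztip): return np.array([*(t+x*ex[:2]+y*ey[:2]),ztip+.017])
def D(p): p=np.asarray(p);v=p[:2]-t;return np.array([v@ex[:2],v@ey[:2],p[2]-.017])
def F():
    f=np.mean([get_obs()["wrist_force"] for _ in range(3)],0);return np.array([f@ex,f@ey,f[2]])
def st():
    o=get_obs();print("t%.1f"%o["time_s"],"tip",(D(o["position"])*1000).round(1),"F",F().round(1))
def pic(n,name,box=None,s=1):
    r=vision.read_camera(n);f=r["frame"]
    if box: f=f[box[1]:box[3],box[0]:box[2]]
    cv2.imwrite(name,cv2.resize(f,None,fx=s,fy=s,interpolation=cv2.INTER_CUBIC)[:,:,::-1]);return r
E
python3 - <<'E'
from h import *
hand.move_gripper(0.0)
bot.reach(W(-.139,0,.15),ORI);st()
bot.servo_line(W(-.139,0,.075));bot.dwell(.3);st();print(get_obs()["gripper_width"],get_obs()["joint_pos"].round(2))
pic("side","pics/s1.png",(215,130,315,205),7.5)
pic("top","pics/t1.png",(190,140,335,230),5.2)
E
```

```text
t2.7 tip [-139.9    0.2  150.2] F [0.  0.2 0.6]
t3.7 tip [-139.2   -0.4   75.8] F [0.1 0.6 0.6]
-7.314651878503375e-05 [-0.28  0.48  1.84  0.    0.82 -0.43]
```

View pics/s1.png

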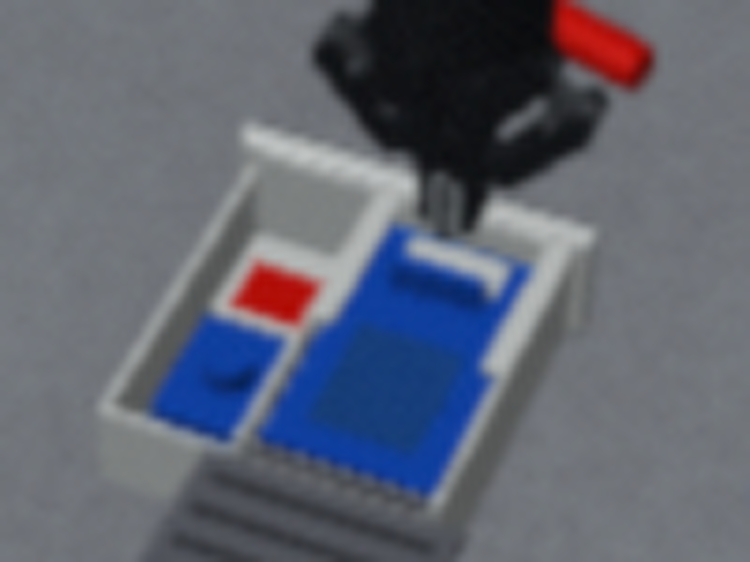

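View pics/t1.png

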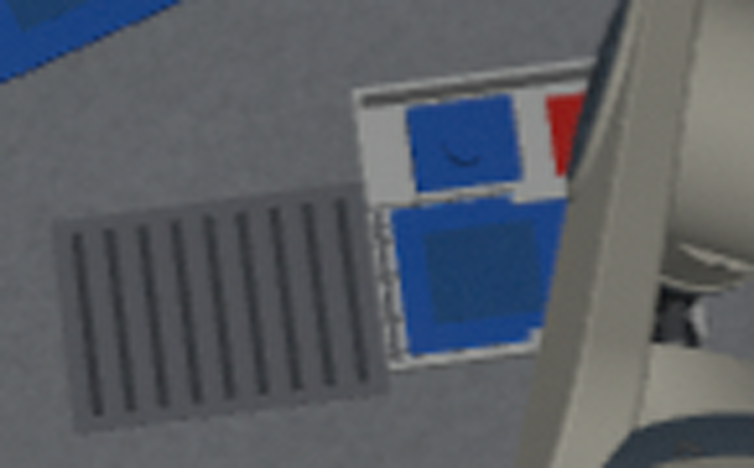

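Run:
```python
from h import *
import pickle
r=pickle.load(open("c0.pkl","rb"))["side"]
def P(x,y,z): return np.r_[W(x,y,0)[:2],z]
L=[(-.139,0,.0758),(-.139,0,.049),(-.150,0,.049),(-.128,0,.049),(-.1247,-.022,.067),(-.1247,.022,.067),(-.0187,-.04,.049),(-.0187,.04,.049),(-.18,.046,.06),(-.013,.046,.057)]
for l,p in zip(L,proj(r,[P(*l) for l in L])): print(l,((p-[215,130]+.5)*7.5).round(0))
```

```text
(-0.139, 0, 0.0758) [451. 223.]
(-0.139, 0, 0.049) [448. 265.]
(-0.15, 0, 0.049) [458. 249.]
(-0.128, 0, 0.049) [439. 283.]
(-0.1247, -0.022, 0.067) [390. 244.]
(-0.1247, 0.022, 0.067) [485. 274.]
(-0.0187, -0.04, 0.049) [252. 431.]
(-0.0187, 0.04, 0.049) [430. 491.]
(-0.18, 0.046, 0.06) [581. 216.]
(-0.013, 0.046, 0.057) [439. 493.]
```

The side crop shows the closed fingertips at (447,228), directly behind the ridge (440,285) and over the pale pad. The offset from prediction is the same for the tip and the cover, so their relative position is sound. I'll go down until they touch.

Run:
```python
from h import *
z=.072;f0=F();print(f0)
while z>.044:
    bot.servo_line(W(-.139,0,z),velocity=.03);f=F()-f0
    if z<.053 or abs(f).max()>1: print(round(z*1000,1),f.round(2))
    if f[2]>1.5: break
    z-=.002 if z>.054 else .0007
st()
```

```text
[-0.20585854 -0.65175863 -0.09226869]
70.0 [0.44 1.2  0.69]
64.0 [-0.14  1.1   0.62]
56.0 [1.31 0.12 0.39]
52.6 [ 1.77  1.27 -0.47]
51.9 [ 0.81  0.79 -0.24]
51.2 [-0.84  1.53 -0.08]
50.5 [-0.12  0.6   0.18]
49.8 [-0.98  1.11 -0.16]
49.1 [ 0.04  0.45 -0.45]
48.4 [-0.65  0.11  0.76]
47.7 [-0.72  1.34  1.91]
t8.5 tip [-1.391e+02 -1.000e-01  4.780e+01] F [-0.9  0.7  1.8]
```

Run:
```python
from h import *
for z,x in((.047,-.139),(.046,-.1395),(.045,-.140),(.0443,-.141)):
    bot.servo_line(W(x,0,z),velocity=.02);print(z,F().round(1))
bot.dwell(.2);st()
pic("side","pics/s2.png",(215,130,315,205),7.5)
```

```text
0.047 [-0.8  1.1  3.2]
0.046 [-0.3  1.3  5.1]
0.045 [2.3 0.3 6.2]
0.0443 [3.1 0.5 6.5]
t9.7 tip [-1.405e+02 -1.000e-01  4.460e+01] F [2.5 0.4 7.8]
```

View pics/s2.png

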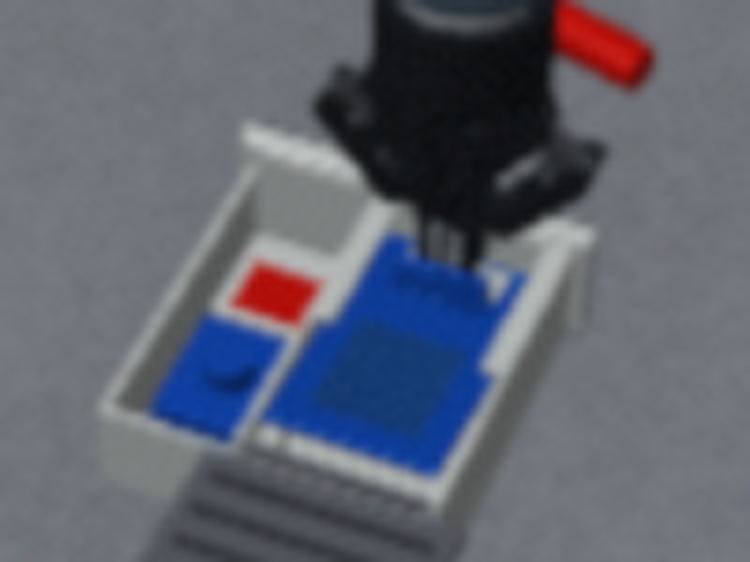

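The front end has clearly risen: it was at (258,440)-(430,500) and is now at (258,415)-(430,475), about 13 mm up. The lip shows free in front of it, so I'll push now.

Run:
```python
from h import *
x=-.1405
while x<-.108:
    x+=.002
    lever=max(0,-.100-(x+.011))
    z=min(.0487-.15*lever,.0490)
    bot.servo_line(W(x,0,z),velocity=.02);f=F();print(round(x*1000,1),round(z*1000,1),f.round(1))
    if abs(f).max()>15: print("STOP");break
st()
pic("side","pics/s3.png",(215,130,315,205),7.5)
```

```text
-138.5 44.6 [-2.5  2.   7.6]
-136.5 44.9 [-4.5  0.7  7.2]
-134.5 45.2 [-5.7  0.8  8. ]
-132.5 45.5 [-5.6 -0.9  7. ]
-130.5 45.8 [-6.3  0.2  7.4]
-128.5 46.1 [-6.3 -0.1  8.1]
-126.5 46.4 [-5.7  0.2  8. ]
-124.5 46.7 [-3.9 -0.8  7. ]
-122.5 47.0 [-3.6 -1.1  6.8]
-120.5 47.3 [-4.3 -0.3  6.3]
-118.5 47.6 [-3.3 -1.3  6.3]
-116.5 47.9 [-2.7 -1.1  6.6]
-114.5 48.2 [-2.7 -1.6  4.8]
-112.5 48.5 [-2.4 -0.3  4.4]
-110.5 48.7 [-3.2 -1.   5.7]
-108.5 48.7 [-4.8 -0.8  6.3]
-106.5 48.7 [-4.4  0.1  6.3]
t14.1 tip [-1.067e+02 -1.000e-01  4.890e+01] F [-4.4  0.1  6.3]
```

View pics/s3.png

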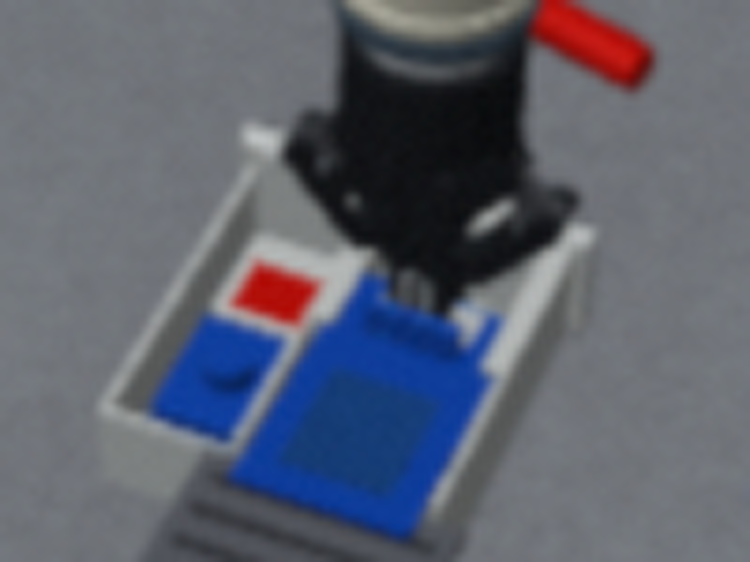

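The front end is past the lip and over the rack at (232,480)-(410,535), with the ridge in contact. I'll raise the tips to ridge height and push on without pressing down.

Run:
```python
from h import *
bot.servo_line(W(-.1065,0,.059),velocity=.03)
x=-.1065
while x<.0245:
    x+=.004
    bot.servo_line(W(x,0,.059),velocity=.035);f=F()
    if abs(f).max()>3: print(round(x*1000,1),f.round(1))
    if abs(f).max()>12: print("STOP");break
st()
pic("side","pics/s4.png",(180,120,320,250),4.5)
```

```text
t23.4 tip [25.8  0.  59. ] F [ 0.1 -0.5  0.6]
```

View pics/s4.png

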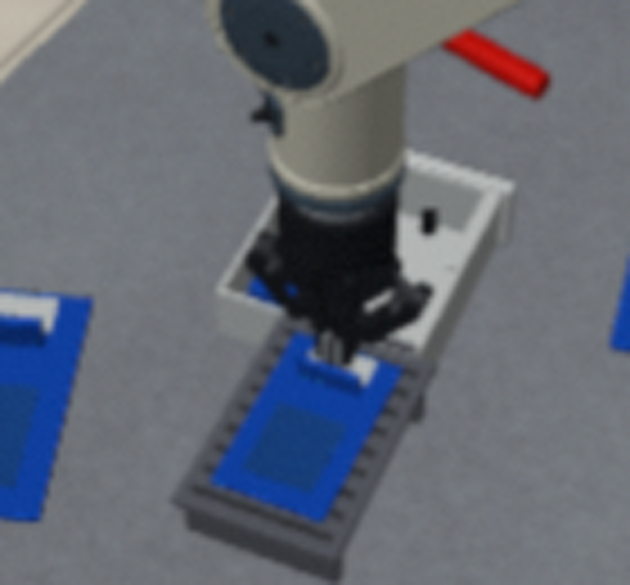

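The cover lies on the rack, with its front at about (215,485)-(325,520) and a margin of rack visible all round. I'll back off, clear the view and measure.

Run:
```python
from h import *
bot.servo_line(W(.015,0,.059),velocity=.05)
bot.servo_line(W(.015,0,.2),velocity=.15)
p=get_obs()["position"];bot.reach([.30,-.35,.3],ORI);bot.dwell(.3);st()
for n in("top","side"):
    r=vision.read_camera(n);f=r["frame"].astype(int)
    m=(f[:,:,2]-f[:,:,0]>50).astype(np.uint8);m=cv2.morphologyEx(m,cv2.MORPH_CLOSE,np.ones((3,3)))
    cs,_=cv2.findContours(m,cv2.RETR_EXTERNAL,cv2.CHAIN_APPROX_NONE)
    for c in cs:
        if cv2.contourArea(c)<300: continue
        b=cv2.minAreaRect(c)
        C=np.array([onz(r,x,.051)[:2] for x in c[:,0]],np.float32)
        (cx,cy),s,a=cv2.minAreaRect(C);d=D([cx,cy,.1])
        print(n,np.round(b[0]),"drawer xy mm",(d[:2]*1000).round(1),"size",np.round(s,3),"ang",a)
    if n=="top": cv2.imwrite("pics/t5.png",cv2.resize(r["frame"][100:260,150:370],None,fx=3.5,fy=3.5,interpolation=cv2.INTER_CUBIC)[:,:,::-1])
print("ex deg",np.degrees(th))
```

```text
t26.8 tip [-290.   286.5  282.9] F [-0.2  1.   0.2]
top [330. 272.] drawer xy mm [-165.5  235.7] size [0.186 0.11 ] ang 17.051658630371094
top [233. 198.] drawer xy mm [75.2 -0.6] size [0.08  0.136] ang 8.669198036193848
top [212. 125.] drawer xy mm [ 109.6 -216.3] size [0.109 0.186] ang 25.772167205810547
side [248. 214.] drawer xy mm [77.4  2.6] size [0.082 0.14 ] ang 8.70566177368164
side [176. 209.] drawer xy mm [ 144.  -203.4] size [0.111 0.189] ang 25.730844497680664
side [347. 189.] drawer xy mm [-132.5  248.2] size [0.187 0.114] ang 16.782119750976562
side [499. 158.] drawer xy mm [-517.9  700.6] size [0.082 0.432] ang 10.664759635925293
side [256.  26.] drawer xy mm [-933.9 -402.8] size [0.607 0.46 ] ang 33.041748046875
ex deg 98.66262429499344
```

View pics/t5.png

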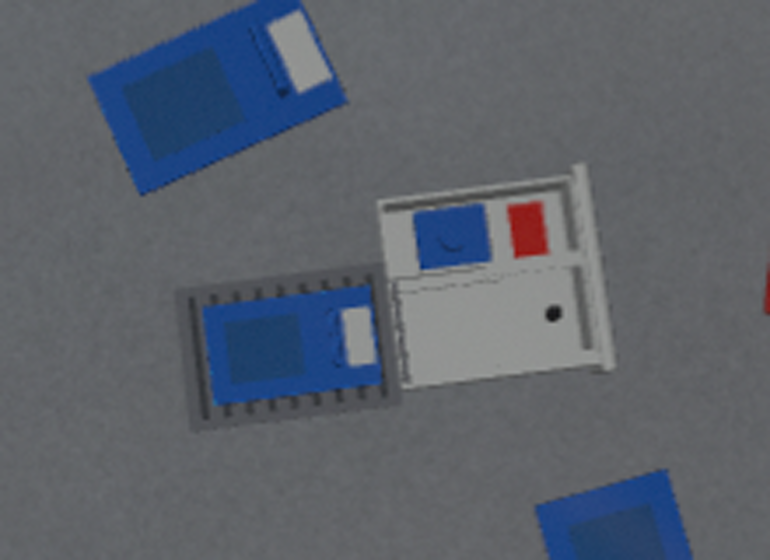

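The cover is in the middle of the rack: about 4 mm short of its centre lengthwise, under 3 mm off crosswise and aligned to about 0.01°. Handing in.

```bash
python3 -c "
from workcell import hand_in
print(hand_in())"
```

```text
the job is handed in; nothing more can be done
None
```

The cover is out of the drawer and lying on the draining rack, and the job is handed in; no verdict was reported. I pressed the pad with the closed fingertips until the front rose about 13 mm. Then I pushed on the ridge over the lip, and slid it on with the tips at ridge height and no downward press.

**Final position:** the top camera put the cover's middle about 4 mm short of the rack's centre lengthwise, 0.6 mm off crosswise, and in line with the drawer to about 0.01°. The side camera differed by 2–3 mm, about its calibration error; both are well inside the 22 mm tolerance.

**Flatness:** I judged this only from the pictures, where the cover's outline measures 80 × 136 mm and lies clear of the lip. The tilt itself was not measured.

**Forces and time:** wrist forces at the steps I checked stayed at about 8 N or less, against the 30 N limit on the fingers. The last clock reading before handing in was 26.8 s.

**Bystanders:** the arm was kept away from the bottle, scoop, jar and screwdriver, but I did not re-measure them at the end. The arm was clear of everything when I handed in.

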